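# Slide the find tray into the registration square and block it in

## Robot

A 7-joint arm with a two-finger parallel gripper is mounted at the origin on a cart in front of the work surface, level with it; the furniture and walls round the work are solid. World frame = base frame: x ahead of the robot, y to its left, z up, the work surface at z = 0. Lengths are in m, angles in degrees, forces in N, time in s.
With the tool pointing down it reaches from about 0.425 to 0.875 m from the base axis. Payload 4.7 kg.
Tool frame: the origin (TCP) lies between the finger pads; the fingertips stand env.finger_overhang ahead of it and the grasp point (between the pads) lies 5 mm behind it (env.finger_overhang is the distance from the TCP to the fingertips, in m); z points along the fingers, y is the line along which they close (so a half turn about z gives the same grasp; the last joint's range is limited). The gripper opens to 87 mm and grips with 3 to 60 N. Pads are 19 mm wide; open, the fingers measure 117 mm over their backs; the gripper's body (75 mm by 190 mm) begins 51 mm behind the grasp point.
Start: joints at [66.068, 18.392, -4.016, 83.108, 1.295, 78.541, -3.26], TCP at [0.272, -0.59, 0.237] pointing down, gripper open.
Joint ranges: [-163.93, 163.93], [-17.29, 119.83], [-79.2, 71.16], [3.27, 140.29], [-89.18, 269.18], [5.43, 117.66], [-154.24, 154.24]. Speed limits (degrees/s): [147.25, 147.25, 180, 180, 180, 180, 180].

## Interface

Orientations are given as [roll, pitch, yaw] about the fixed x, y, z axes, in that order (R = Rz(yaw) Ry(pitch) Rx(roll)).
In Python, from cell import telemetry, eyes, env, models gives the robot as it stands. The module is installed in compiled form; this text tells all that it offers.
- The arm moves only by the tool drive_tool, never from a script. Its arguments are lists of equal length, an entry for each row: "angular": the turn, a rotation vector about the tool's x, y, z in rad, a list of three; "delta_pos": the shift along the tool's x, y, z in cm, a list of three; "gripper": the finger opening in cm, from 0 to 8.7. A call has 1 to 20 rows; each row shifts and turns the commanded pose from where the row before left it, along the tool's axes as they then stand; what a row does not reach is not made up. A row lasts 1/10 s, in which the tool goes at most 50 mm and 8.59 degrees, less where a joint would pass 70% of its speed; a pose out of reach is approached as far as the arm can. A call with a gripper value outside its range is refused whole. The fingers move at their own pace and stop on an object; "squeeze" is the grip in N (left out, the last holds). Time passes only in rows, so rows that do not move let the fingers close. It gives the time, the measured TCP pose, the force, the opening and the grip force at its end, in the units of the state.
- telemetry.get_obs(): the state, without advancing time (a new reading comes with each control period).
- eyes.read_camera(name): name is "scene" or "top" or "wrist"; returns a dict with "pixels" (384x512x3 uint8, red, green, blue), "mtx" (3x3 intrinsics, pixels), "origin" and "orientation" of the camera in the world. Camera axes: x right, y down, z forward; pixel columns grow to the right and rows downward; lengths in m; the calibration is good to about 2 mm. A picture is of the moment at which its call begins. There is no depth.
- env.sign_off(): hands the job in; it is judged then, once.
Trained networks look in a picture, given as the dict that the camera call returned (one of the last four; its "shot" number tells which), for a name from the list of things; names that differ only in an ending like _2 or _b are one class to them, and where a whole thing is asked for, a point or a joint stands for the part that bears it (a point fixed in the world has none). Each returns a list of dicts, best first, with "p" (0 to 1); they miss things now and then, are a little off and sometimes report something else, mostly with a low value. They report only what shows in the picture. A call takes as long as a camera call. They do not tell look-alikes from the thing itself.
- models.search_frame(picture, target): "centre" ([column, row] in pixels, amid what is visible of it).
- models.cut_out(picture, target): "pixels" (384x512 bool, what is visible of it) and "centre" ([column, row] in pixels, amid what is visible of it).
The state is a dict: "time_s": time; "qpos": joint angles; "joint_velocities": joint speeds; "effort": joint torques, N m; "tool_pos": TCP position; "tool_rot": TCP orientation; "force": force on the tool from outside, world axes, zero at the start; "wrist_torque": the same for the moment, N m; "grip_width": finger opening in m; "grasp_force": force on a finger pad.
Only numpy, scipy, OpenCV 4.12 (cv2) and the standard library are available. Lean on these libraries where they do the work, as an engineer would, in place of code of your own. Each camera call takes 0.05 s, during which the arm holds its last target. There are 200 camera calls.

## Task

Push the open white tray with the bronze find along the desk into the corner of the aluminium square, so that it sits flat against both arms; then push the walnut block, long side first, up flat against the tray's free right-hand side, so the tray cannot creep while it is recorded. Only push: do not lift or tip the tray or the block, do not touch the bronze find, which stays in the tray, and leave the other things on the desk where they are.

Things in the scene. Friction and masses are not known exactly. Their poses are not given: they have to be found in the camera images.
- square: L-shaped aluminium square with black ticks, fixed to the desk, 15 mm high, arms 25 mm wide. Origin: inner corner of the L, at desk height. x points away from the robot, y to its left (turned up to 0.15 rad). Inner face of the back arm: plane x = 0, from y = 0 to -220 mm; of the left arm: plane y = 0, from x = 0 to -120 mm. The work lies at x < 0, y < 0.
- tray: Open white card tray, loose, 90 (x) x 120 (y) x 34 mm (z), walls 2 mm, tissue-lined to 18 mm above its underside, about 65 g empty; slides easily. Origin: centre of its underside. It starts turned up to 0.45 rad from the square, its origin 90 to 130 mm in front of the back arm and 100 to 150 mm right of the left arm. Seated, its origin is at x = -45, y = -60 mm of the square.
- find: Green-brown corroded bronze plate with a stem, 36 (x) x 82 (y) x 8 mm, about 60 g, lying loose on the tissue in the tray. Origin: centre of its underside. Not to be touched.
- block: Dark walnut block, loose, 45 (x) x 85 (y) x 26 mm (z), about 110 g. Origin: centre of its underside. It starts right of the tray, its long (y) axis within 0.35 rad of the square's x axis (either way round). In place its long face lies against the tray's right-hand 90 mm side: origin at y = -142 mm of the square, roughly level with the tray in x.
- mug: Dotted white mug, 82 x 114 x 91 mm high, loose, near the front right of the desk. Origin: centre of its underside. Leave alone.
- spectacles: Red-framed spectacles, 141 x 142 x 42 mm, loose, on the left of the work. Origin: centre of underside. Leave alone.
- petri_dish: Clear petri dish, 60 mm across, 12 mm high, loose, in front of the block. Origin: centre of underside. Leave alone.
- loupe: Small folding loupe, 33 x 41 x 14 mm, loose, front right. Origin: centre of underside. Leave alone.
- brush: Thin blue brush, 8 x 164 x 8 mm, lying loose near the right edge. Origin: middle of its underside. Leave alone.
Mind the look-alikes: they are no part of the job. What is meant by the block is not green or orange, and is the larger of those in its own colour.

How it is judged (in metres and radians):
On the way, in this order (a step that is already met when the one before it is completed fails the run):
1. the tray sits in the corner, flat against both arms of the square (x of tray in the frame of square between -0.049 and -0.04 m and y of tray in the frame of square between -0.064 and -0.055 m and angle between the x axis of tray and the x axis of square, either way round below 0.05 rad and height (world z) of tray below 0.005 m), for 0.2 s.
2. the walnut block lies flat against the tray's right-hand side, the tray still in the corner (all of step 1 and y of block in the frame of square between -0.149 and -0.136 m and x of block in the frame of square between -0.09 and -0.02 m and angle between the x axis of block and the y axis of square, either way round below 0.07 rad and height (world z) of block below 0.005 m), for 0.2 s.
At the end, for the whole second after the job is handed in: Tray on the desk in the corner, within 4 mm of both arms and 0.05 rad of square, find still in it; block on the desk, long side along the tray's right side (within 7 mm of its place and 0.07 rad), its middle 20 to 90 mm in front of the back arm; tray, find and block at rest (all of step 2 and horizontal distance between find and tray below 0.06 m and height (world z) of find below 0.028 m and linear speed of each of tray, block, find below 0.01 m/s); the robot touches nothing.
It fails at once if the tray is lifted or tipped (height (world z) of tray above 0.01 m or angle between tray's own z axis and vertical above 0.15 rad).
It fails at once if the block is lifted or tipped (height (world z) of block above 0.01 m or angle between block's own z axis and vertical above 0.2 rad).
It fails at once if the robot touches the bronze find (contact force between any of the fingers, the arm and find above 0.3 N).
It fails at once if the mug, spectacles, petri dish, loupe or brush is moved by more than 15 mm (distance of any of mug, spectacles, petri_dish, loupe, brush from where it was at the start of the episode above 0.015 m).
It also fails if it takes over 64 s, if anything falls off the work surface, if the arm or the gripper's body presses on something with over 40 N, if the wrist force passes 120 N, or if a joint passes its speed limit or range.

## Working session

There is one attempt and no reset: what is moved stays moved. The work goes in short steps, Python scripts to look and compute and a tool call to move; the robot and the scene stay as the last step left them, time stands still between calls to the robot, and variables do not carry over. Pictures are saved under pics/ and viewed, at most 10 in all, crops included, and the job is handed in when it is done.

Besides the shell and the picture viewer there is one more tool, called as a command line: name --argument value ..., lists and objects as JSON in quotes. drive_tool: Moves the arm, as the interface text tells. Its arguments: {"type":"object","properties":{"angular":{"type":"array","items":{"type":"array","items":{"type":"number"}}},"delta_pos":{"type":"array","items":{"type":"array","items":{"type":"number"}}},"gripper":{"type":"array","items":{"type":"number"}},"squeeze":{"type":"number"}},"required":["angular","delta_pos","gripper"]}

```bash
mkdir -p pics; cat > h.py <<'E'
import numpy as np, cv2
from cell import telemetry, eyes, env, models
def R_of(o):
    o=np.asarray(o,float)
    if o.shape==(3,3): return o
    from scipy.spatial.transform import Rotation as R
    if o.shape==(4,): return R.from_quat(o).as_matrix()
    return R.from_euler('xyz',o,degrees=True).as_matrix()
def p2w(pic,uv,z=0.):
    uv=np.atleast_2d(np.asarray(uv,float))
    d=(R_of(pic['orientation'])@np.linalg.inv(pic['mtx'])@np.c_[uv,np.ones(len(uv))].T).T
    o=np.asarray(pic['origin']); return (o+d*((z-o[2])/d[:,2])[:,None])[:,:2]
def w2p(pic,P):
    P=np.atleast_2d(P); c=(R_of(pic['orientation']).T@(P-pic['origin']).T); q=pic['mtx']@c
    return (q[:2]/q[2]).T
E
python3 - <<'E'
from h import *
print(telemetry.get_obs(), env.finger_overhang)
for n in ('top','scene'):
    p=eyes.read_camera(n); print(n,p['origin'],p['orientation'],p['mtx'])
    cv2.imwrite(f'pics/{n}0.png',cv2.resize(p['pixels'][:,:,::-1],(800,600),interpolation=cv2.INTER_CUBIC))
    for t in ('square','tray','find','block','mug','spectacles','petri_dish','loupe','brush'):
        for r in models.search_frame(p,t)[:3]: print(t,round(r['p'],2),np.round(r['centre']),p2w(p,r['centre']).round(3))
E
```

```text
{'time_s': 0.0, 'qpos': array([66.06926842, 18.44014793, -4.01520259, 83.17424456,  1.29225931,
       78.54169422, -3.26051373]), 'joint_velocities': array([-0.01053131,  0.02422247, -0.06757613, -0.03980033, -0.04438337,
       -0.07393744,  0.03080188]), 'effort': array([-8.66016489e-04, -4.91292465e+01, -4.04656129e-01, -3.12525666e+01,
       -6.40279963e-02,  4.37662541e-02,  1.93483384e-04]), 'tool_pos': array([ 0.27175639, -0.58988187,  0.23545486]), 'tool_rot': array([-1.79889003e+02,  3.18944534e-03,  2.47390969e+01]), 'force': array([-0.01716391,  1.02008362, -0.01092371]), 'wrist_torque': array([-0.03421202,  0.03409328, -0.06319504]), 'grasp_force': 0.0, 'grip_width': 0.0875522736823921} 0.014
top [0.47981086 0.01066428 1.17847314] [-177.3770965    -1.10378672  -88.59504097] [[430.28614596   0.         261.27136716]
 [  0.         430.28614596 196.29603263]
 [  0.           0.           1.        ]]
square 0.63 [205. 146.] [[0.669 0.148]]
tray 0.76 [227. 194.] [[0.539 0.083]]
find 0.68 [233. 194.] [[0.538 0.068]]
block 0.77 [303. 167.] [[ 0.617 -0.124]]
block 0.73 [347. 
[... 275 characters left out ...]
brush 0.56 [235. 196.] [[0.534 0.061]]
scene [0.03979264 0.56649732 0.95829753] [-139.56713558   -0.81124762 -135.8103895 ] [[404.30337228   0.         259.24837459]
 [  0.         404.30337228 195.63765063]
 [  0.           0.           1.        ]]
tray 0.58 [249. 222.] [[0.551 0.065]]
tray 0.41 [369. 179.] [[ 0.395 -0.33 ]]
find 0.68 [250. 216.] [[0.564 0.047]]
block 0.79 [280. 142.] [[ 0.72  -0.259]]
block 0.75 [250. 158.] [[ 0.738 -0.125]]
block 0.73 [277. 171.] [[ 0.631 -0.145]]
mug 0.63 [368. 180.] [[ 0.394 -0.324]]
spectacles 0.73 [234. 323.] [[0.357 0.309]]
petri_dish 0.63 [323. 212.] [[ 0.418 -0.119]]
loupe 0.64 [339. 190.] [[ 0.436 -0.222]]
loupe 0.28 [324. 211.] [[ 0.417 -0.124]]
```

View pics/top0.png

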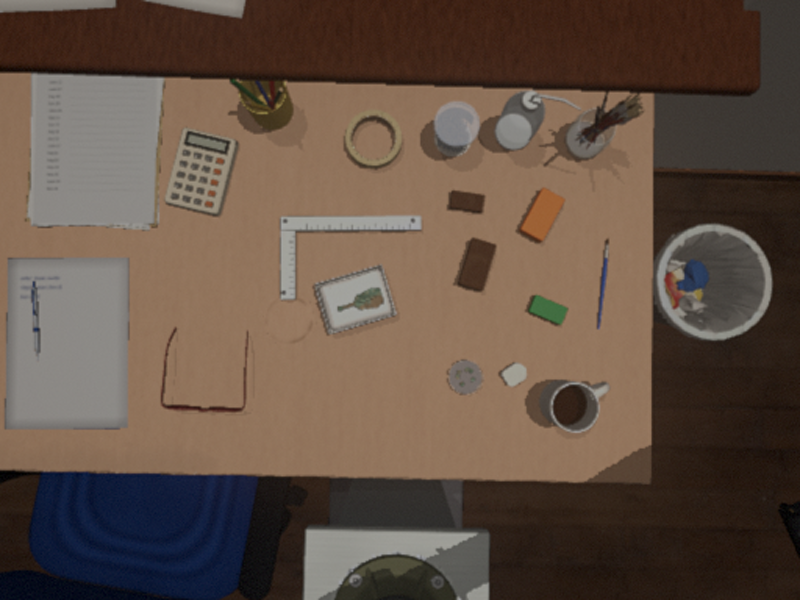

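View pics/scene0.png

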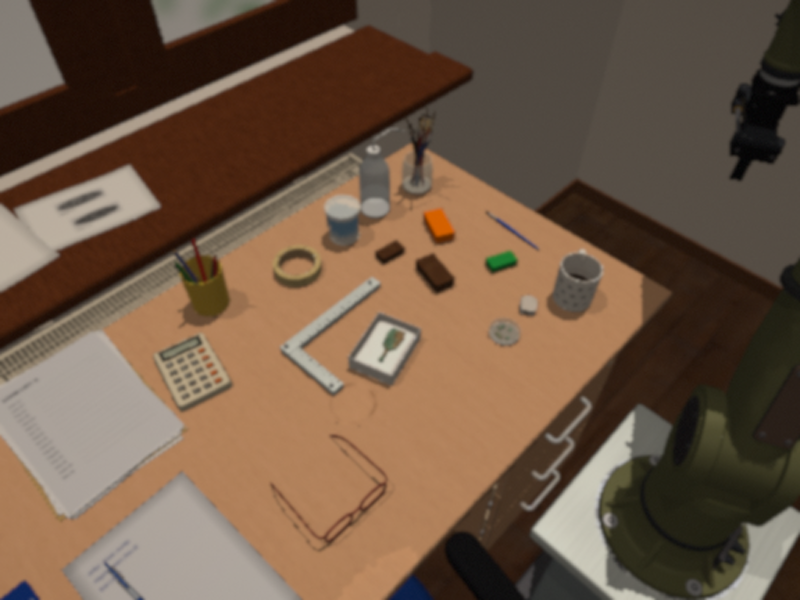

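Top view (800×600): the square's inner corner is near (296,231). The white tray's corners are (314,285), (381,267), (397,315) and (331,333). The large walnut block is at (477,264), with its small look-alike at (466,201) and the petri dish at (465,377). Next I'll fit the box silhouettes to the masks.

```bash
cat >> h.py <<'E'
from scipy.optimize import minimize
def prism(pic,pose,polys,h):
    x,y,a=pose; c,s=np.cos(a),np.sin(a); m=np.zeros((384*4,512*4),np.uint8)
    for (x0,x1,y0,y1) in polys:
        q=np.array([[u,v] for u in(x0,x1) for v in(y0,y1)])@np.array([[c,s],[-s,c]])+[x,y]
        P=np.r_[np.c_[q,np.zeros(4)],np.c_[q,np.full(4,h)]]
        hull=cv2.convexHull(((w2p(pic,P)+.5)*4).astype(np.float32))
        cv2.fillConvexPoly(m,np.round(hull).astype(np.int32),1)
    return cv2.resize(m.astype(np.float32),(512,384),interpolation=cv2.INTER_AREA)
def fit(pic,mask,pose0,polys,h):
    mk=mask.astype(np.float32)
    f=lambda p:np.abs(prism(pic,p,polys,h)-mk).sum()/mk.sum()
    s0=np.array([[0,0,0],[.012,0,0],[0,.012,0],[0,0,.15]])
    r=min((minimize(f,np.array(pose0)+[0,0,d],method='Nelder-Mead',options=dict(initial_simplex=np.array(pose0)+[0,0,d]+s0,xatol=1e-4,fatol=1e-4)) for d in(-.2,0,.2)),key=lambda r:r.fun)
    return r.x,r.fun
TRAY=[(-.045,.045,-.06,.06)]; BLOCK=[(-.0225,.0225,-.0425,.0425)]
SQ=[(0,.025,-.22,.025),(-.12,.025,0,.025)]
def near(rs,w,pic,z=.015):
    return min(rs,key=lambda r:np.linalg.norm(p2w(pic,r['centre'],z)[0]-w))
def frame(sq,p):
    c,s=np.cos(sq[2]),np.sin(sq[2]); d=np.array(p[:2])-sq[:2]
    return np.array([c*d[0]+s*d[1],-s*d[0]+c*d[1],p[2]-sq[2]])
E
python3 - <<'E'
from h import *
for n in ('top','scene'):
    p=eyes.read_camera(n)
    for t,w,pose,pl,h in (('square',(.64,.15),(.645,.165,-.05),SQ,.015),('tray',(.54,.07),(.54,.07,.2),TRAY,.034),('block',(.61,-.125),(.61,-.125,-.2 ),[(-.0425,.0425,-.0225,.0225)],.026)):
        rs=models.cut_out(p,t)
        if not rs: print(n,t,'none');continue
        r=near(rs,w,p); x,e=fit(p,r['pixels'],pose,pl,h)
        print(n,t,round(r['p'],2),int(r['pixels'].sum()),x.round(4),round(e,3))
E
```

```text
top square 0.97 1245 [0.663  0.1899 0.0347] 0.111
top tray 0.94 1204 [0.5451 0.0809 0.3118] 0.307
top block 0.82 554 [ 0.61   -0.1272 -0.2746] 0.053
scene square 0.82 1031 [0.6646 0.1889 0.0314] 0.101
scene tray 0.75 1170 [0.5465 0.0792 0.3185] 0.186
scene block 0.91 356 [ 0.6145 -0.1301 -0.3499] 0.163
```

drive_tool --angular '[[0,0,0.117],[0,0,0],[0,0,0],[0,0,0],[0,0,0],[0,0,0],[0,0,0],[0,0,0],[0,0,0],[0,0,0],[0,0,0],[0,0,0],[0,0,0],[0,0,0],[0,0,0],[0,0,0],[0,0,0],[0,0,0],[0,0,0],[0,0,0]]' --delta_pos '[[0,0,0],[2.84,-2.06,0],[2.84,-2.06,0],[2.84,-2.06,0],[2.84,-2.06,0],[2.84,-2.06,0],[2.84,-2.06,0],[2.84,-2.06,0],[2.84,-2.06,0],[2.84,-2.06,0],[2.84,-2.06,0],[2.84,-2.06,0],[2.84,-2.06,0],[0.44,-4.36,0],[0.44,-4.36,0],[0.44,-4.36,1],[0.44,-4.36,1],[0.44,-4.36,2],[0.44,-4.36,2],[0.44,-4.36,2]]' --gripper '[6,6,6,6,6,6,6,6,6,6,6,6,6,6,6,6,6,6,6,6]'

```text
time_s: 3.4
tool_pos: [0.4539, 0.0514, 0.1563]
tool_rot: [179.9, -0.1, 18.0]
force: [0.4, 0.1, 0.5]
grip_width: 0.0597
grasp_force: 0.0
```

drive_tool --angular '[[0,0,0],[0,0,0],[0,0,0],[0,0,0],[0,0,0],[0,0,0],[0,0,0],[0,0,0],[0,0,0],[0,0,0],[0,0,0],[0,0,0.03],[0,0,0.03],[0,0,0.03],[0,0,0.03],[0,0,0.03],[0,0,0.03],[0,0,0.03],[0,0,0.03],[0,0,0.03]]' --delta_pos '[[0,0,3],[0,0,3],[0,0,3],[0,0,3],[0,0,1.4],[0.8,0,0],[0.8,0,0],[0.8,0,0],[0.6,0,0],[0.5,0,0],[0.5,0,0],[0.5,0,0],[0.5,0,0],[0.5,0,0],[0.5,0,0],[0.5,0,0],[0.5,0,0],[0.5,0,0],[0.5,0,0],[0.5,0,0]]' --gripper '[6,6,6,6,6,6,6,6,6,6,6,6,6,6,6,6,6,6,6,6]'

```text
time_s: 5.4
tool_pos: [0.5362, 0.0712, 0.0225]
tool_rot: [180.0, 0.1, 2.5]
force: [-0.6, 0.8, 0.9]
grip_width: 0.0599
grasp_force: 0.7
```

```bash
python3 - <<'E'
from h import *
sq=np.array([.6638,.1894,.033])
for n in ('scene','wrist'):
    p=eyes.read_camera(n)
    cv2.imwrite(f'pics/{n}1.png',p['pixels'][:,:,::-1])
    if n=='scene':
        r=near(models.cut_out(p,'tray'),(.58,.08),p); x,e=fit(p,r['pixels'],(.58,.08,.1),TRAY,.034); print(x.round(4),round(e,3),frame(sq,x).round(4))
o=telemetry.get_obs();print(frame(sq,[*o['tool_pos'][:2],np.radians(o['tool_rot'][2])]).round(4),o['tool_pos'])
a=cv2.imread('pics/scene1.png')[80:340,120:400];b=cv2.imread('pics/wrist1.png')
cv2.imwrite('pics/c1.png',np.hstack([cv2.resize(a,(400,372)),cv2.resize(b,(400,372))]))
E
```

```text
[0.5965 0.0792 0.1409] 3.899 [-0.0709 -0.1079  0.1079]
[-0.1309 -0.1141  0.012 ] [0.53677999 0.07099854 0.02256774]
```

View pics/c1.png

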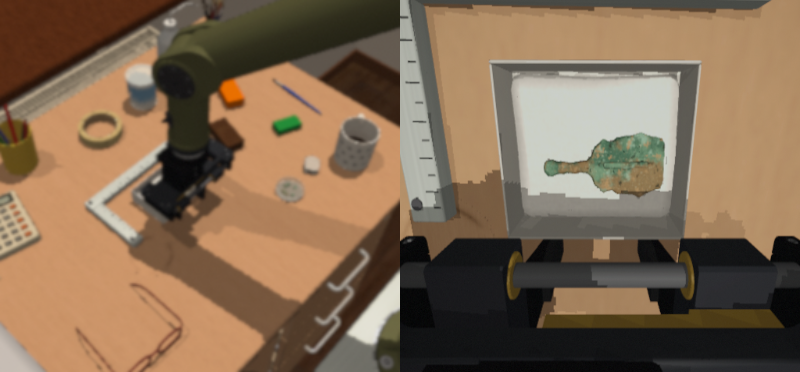

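The wrist view shows the tray aligned with the tool and both fingers on its front. The back arm is parallel along the top, and there's a gap to the left arm. I'll keep pushing toward the back arm.

drive_tool --angular '[[0,0,0.01],[0,0,0],[0,0,0],[0,0,0],[0,0,0],[0,0,0],[0,0,0],[0,0,0],[0,0,0],[0,0,0],[0,0,0]]' --delta_pos '[[0.4,0,0],[0.4,0,0],[0.4,0,0],[0.4,0,0],[0.4,0,0],[0.3,0,0],[0.1,0,0],[0.1,0,0],[0.1,0,0],[0.1,0,0],[0,0,0]]' --gripper '[6,6,6,6,6,6,6,6,6,6,6]'

```text
time_s: 6.65
tool_pos: [0.5637, 0.072, 0.0226]
tool_rot: [-180.0, -0.0, 2.0]
force: [0.3, 0.0, 0.2]
grip_width: 0.06
grasp_force: 0.1
```

```bash
python3 - <<'E'
from h import *
sq=np.array([.6638,.1894,.033])
p=eyes.read_camera('wrist'); g=p['pixels']
cv2.imwrite('pics/w2.png',cv2.resize(g[:,:,::-1],(800,600)))
o=telemetry.get_obs();print(frame(sq,[*o['tool_pos'][:2],np.radians(o['tool_rot'][2])]).round(4),o['tool_pos'],o['force'],o['time_s'])
# expected pixels of back arm inner edge at z=.015 and z=0
for z in(0,.015):
    c,s=np.cos(sq[2]),np.sin(sq[2])
    print(z,[w2p(p,[sq[0]-s*y,sq[1]+c*y,z]).round()[0] for y in(-.05,-.12,-.18)])
E
```

```text
[-0.104  -0.114   0.0018] [0.56362296 0.07198329 0.02256932] [ 0.36551057  0.68832739 -0.97141796] 6.7
0 [array([138.,  67.]), array([265.,  67.]), array([375.,  67.])]
0.015 [array([126.,  63.]), array([266.,  63.]), array([386.,  63.])]
```

View pics/w2.png

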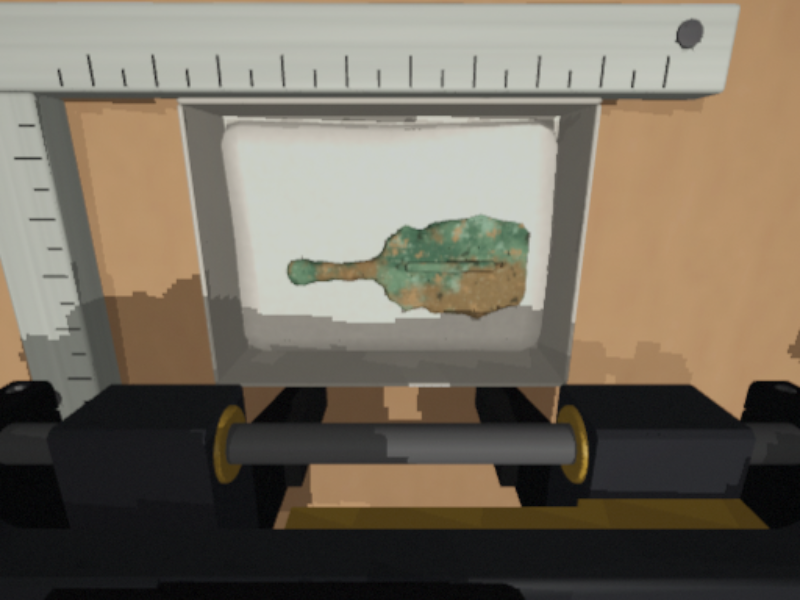

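Square's back-arm inner edge is at row ~95 and the tray's far rim is just below it, at row ~100, so only a small gap is left. I'll work out the gap at the right heights.

```bash
python3 - <<'E'
from h import *
sq=np.array([.6638,.1894,.033])
p=eyes.read_camera('wrist'); k=1.5625
g=cv2.cvtColor(p['pixels'],cv2.COLOR_RGB2GRAY)
for c in(130,200,255,330,370): print(c,g[54:76,c])
for n,uv,z in(('arm',[[180/k,95/k],[600/k,95/k]],.015),('rim',[[180/k,99/k],[600/k,99/k]],.034),('leftarm',[[37/k,95/k]],.015)):
    for w in p2w(p,uv,z): print(n,frame(sq,[*w,0])[:2].round(4))
E
```

```text
130 [188 186 177 162 133  93  75  73 124 174 183 166 124  83  84  83  84  96
 105 105 106 105]
200 [180 184 182 168 140  99  75  74 126 174 184 167 125  84  83  85  84  83
  83  83 116 133]
255 [196 196 188 170 143 103  76  76 126 175 184 166 124  83  84  83  84  82
  83  84 116 133]
330 [195 194 189 172 148 108  74  75 126 173 183 167 124  82  83  83  84  83
  83  83 114 131]
370 [195 195 189 174 151 112  76  75 125 172 182 165 123  82  83  83  87  90
  86  85  84  85]
arm [ 0.0008 -0.0448]
arm [ 0.0009 -0.1787]
rim [-0.0029 -0.0532]
rim [-0.0029 -0.171 ]
leftarm [0.0008 0.0007]
```

drive_tool --angular '[[0,0,0],[0,0,0],[0,0,0],[0,0,0],[0,0,0],[0,0,0],[0,0,0],[0,0,0],[0,0,0],[0,0,0],[0,0,0],[0,0,0],[0,0,0],[0,0,0]]' --delta_pos '[[0.1,0,0],[0.1,0,0],[0.1,0,0],[0,0,0],[-1,0,0],[-1,0,0],[0,0,-2],[0,0,-2],[0,0,-2],[0,0,-1],[1.9,2.6,0],[1.9,2.6,0],[1.9,2.6,0],[1.9,2.6,0]]' --gripper '[6,6,6,6,6,6,6,6,6,5,4,3,3,3]'

```text
time_s: 8.15
tool_pos: [0.6258, -0.031, 0.0921]
tool_rot: [180.0, 0.0, 2.0]
force: [0.4, 0.1, 0.4]
grip_width: 0.0326
grasp_force: 0.0
```

drive_tool --angular '[[0,0,-0.1426],[0,0,-0.1426],[0,0,-0.1426],[0,0,-0.1426],[0,0,-0.1426],[0,0,-0.1426],[0,0,-0.1426],[0,0,-0.1426],[0,0,-0.1426],[0,0,-0.1426],[0,0,-0.1426],[0,0,0]]' --delta_pos '[[0,0,0],[0,0,0],[0,0,0],[0,0,0],[0,0,0],[0,0,0],[0,0,0],[0,0,0],[0,0,0],[0,0,0],[0,0,0],[0,0,0]]' --gripper '[3,3,3,3,3,3,3,3,3,3,3,3]'

```text
time_s: 9.35
tool_pos: [0.6251, -0.0299, 0.0919]
tool_rot: [-179.9, -0.0, 91.9]
force: [1.1, 0.4, -0.4]
grip_width: 0.0302
grasp_force: 0.0
```

```bash
python3 - <<'E'
from h import *
sq=np.array([.6638,.1894,.033])
p=eyes.read_camera('wrist'); g=p['pixels']
cv2.imwrite('pics/w3.png',cv2.resize(g[:,:,::-1],(800,600)))
o=telemetry.get_obs();print(frame(sq,[*o['tool_pos'][:2],np.radians(o['tool_rot'][2])]).round(4),o['tool_pos'],o['tool_rot'],o['qpos'],o['time_s'])
E
```

```text
[-0.0457 -0.2179  1.5674] [ 0.62527999 -0.02992973  0.09197097] [-1.79950827e+02 -1.18657800e-02  9.16973118e+01] [ 33.93688485  27.80020485 -42.89327965  94.87871355  20.40313844
  65.48323677 -12.56985389] 9.4
```

View pics/w3.png

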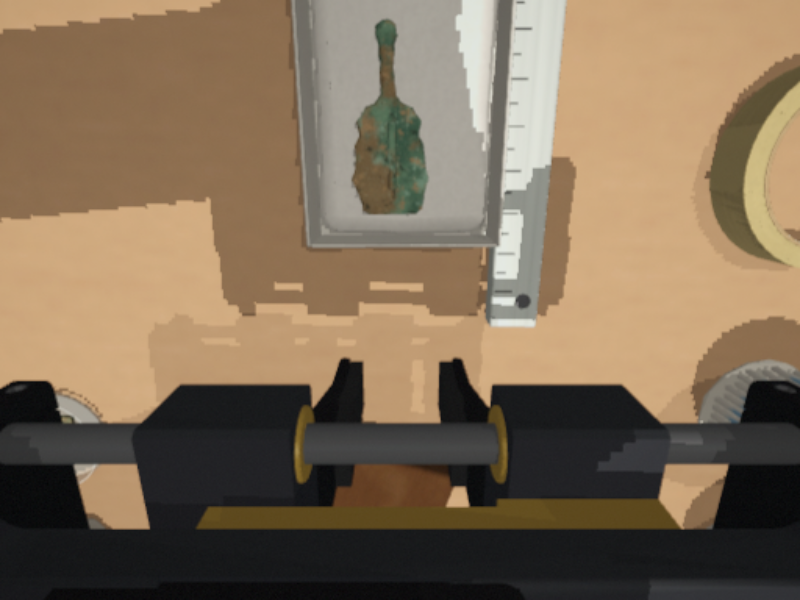

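The tray lies along the back arm (its long edge is at col ~500), and the fingers are ready to its right. Now I'll descend and push left.

drive_tool --angular '[[0,0,0],[0,0,0],[0,0,0],[0,0,0],[0,0,0],[0,0,0],[0,0,0],[0,0,0],[0,0,0],[0,0,0],[0,0,0],[0,0,0],[0,0,0],[0,0,0],[0,0,0],[0,0,0],[0,0,0],[0,0,0],[0,0,0],[0,0,0]]' --delta_pos '[[0,0,2],[0,0,2],[0,0,2],[0,0,1],[0.8,0,0],[0.8,0,0],[0.8,0,0],[0.5,0,0],[0.3,0,0],[0.4,0,0],[0.4,0,0],[0.5,0,0],[0.5,0,0],[0.5,0,0],[0.5,0,0],[0.5,0,0],[0.5,0,0],[0.5,0,0],[0.4,0,0],[0.3,0,0]]' --gripper '[3,3,3,3,3,3,3,3,3,3,3,3,3,3,3,3,3,3,3,3]'

```text
time_s: 11.4
tool_pos: [0.6232, 0.0526, 0.0225]
tool_rot: [-180.0, -0.0, 91.9]
force: [-0.3, -1.9, 1.8]
grip_width: 0.0298
grasp_force: 0.9
```

```bash
python3 - <<'E'
from h import *
sq=np.array([.6638,.1894,.033])
p=eyes.read_camera('wrist'); g=p['pixels']
cv2.imwrite('pics/w4.png',cv2.resize(g[:,:,::-1],(800,600)))
o=telemetry.get_obs();print(frame(sq,[*o['tool_pos'][:2],np.radians(o['tool_rot'][2])]).round(4),o['tool_pos'],o['tool_rot'],o['force'],o['time_s'])
E
```

```text
[-0.0452 -0.1347  1.5713] [0.62307415 0.0533225  0.02248938] [-1.79996799e+02 -4.04217427e-02  9.19190466e+01] [ 0.54770253 -0.41810472  1.41944909] 11.45
```

View pics/w4.png

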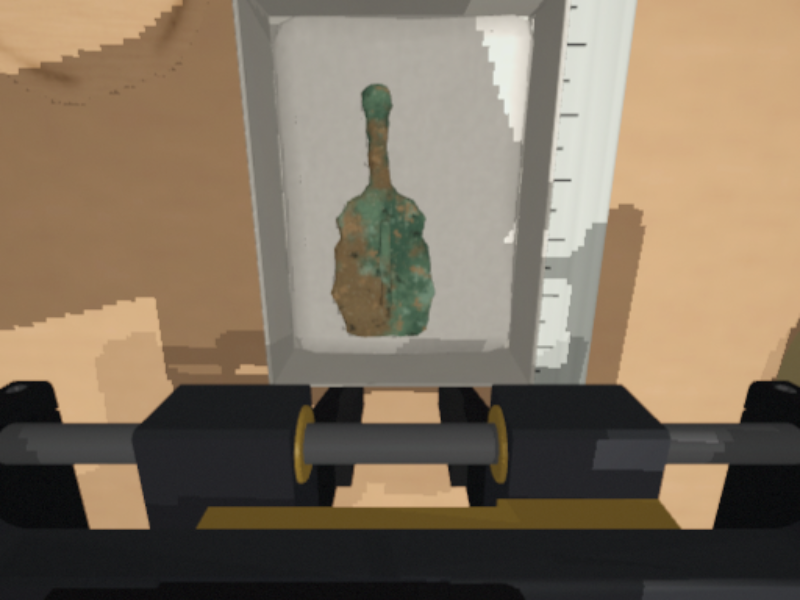

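Tray is in contact with both fingers and its long side runs along the back arm at col ~560. I'll close the last few millimetres gently.

drive_tool --angular '[[0,0,0],[0,0,0],[0,0,0],[0,0,0],[0,0,0]]' --delta_pos '[[0.1,0,0],[0.1,0,0],[0.1,0,0],[0.05,0,0],[0,0,0]]' --gripper '[3,3,3,3,3]'

```text
time_s: 11.95
tool_pos: [0.623, 0.0558, 0.0224]
tool_rot: [-180.0, -0.0, 91.9]
force: [0.7, -0.6, -0.5]
grip_width: 0.0303
grasp_force: 0.3
```

drive_tool --angular '[[0,0,0],[0,0,0],[0,0,0]]' --delta_pos '[[0.08,0,0],[0.08,0,0],[0,0,0]]' --gripper '[3,3,3]'

```text
time_s: 12.25
tool_pos: [0.6229, 0.0576, 0.0224]
tool_rot: [-180.0, -0.0, 91.9]
force: [0.2, -0.1, -0.4]
grip_width: 0.0302
grasp_force: 0.1
```

drive_tool --angular '[[0,0,0],[0,0,0],[0,0,0]]' --delta_pos '[[0.08,0,0],[0.08,0,0],[0,0,0]]' --gripper '[3,3,3]'

```text
time_s: 12.55
tool_pos: [0.6229, 0.0591, 0.0225]
tool_rot: [-180.0, -0.0, 91.9]
force: [-0.2, 0.0, -0.3]
grip_width: 0.0301
grasp_force: 0.1
```

drive_tool --angular '[[0,0,0],[0,0,0]]' --delta_pos '[[0.1,0,0],[0,0,0]]' --gripper '[3,3]'

```text
time_s: 12.75
tool_pos: [0.623, 0.0597, 0.0225]
tool_rot: [-180.0, 0.0, 91.9]
force: [0.5, -0.5, -0.3]
grip_width: 0.03
grasp_force: 0.4
```

```bash
python3 - <<'E'
from h import *
sq=np.array([.6638,.1894,.033])
o=telemetry.get_obs();print(frame(sq,[*o['tool_pos'][:2],np.radians(o['tool_rot'][2])]).round(4),o['force'])
p=eyes.read_camera('wrist'); g=p['pixels']
G=cv2.cvtColor(g,cv2.COLOR_RGB2GRAY)
P=lambda x,y,z:[sq[0]+np.cos(sq[2])*x-np.sin(sq[2])*y,sq[1]+np.sin(sq[2])*x+np.cos(sq[2])*y,z]
for x,y in((0,-.12),(-.09,-.12),(-.09,0),(0,0)): print((x,y),w2p(p,P(x,y,.034)).round(1)*1.5625)
cv2.imwrite('pics/w5.png',cv2.resize(g[:,:,::-1],(800,600)))
t=eyes.read_camera('top')
r=near(models.cut_out(t,'tray'),(.62,.13),t); print(int(r['pixels'].sum()))
E
```

```text
[-0.0451 -0.1283  1.5704] [ 0.47703289 -0.45340715 -0.30389115]
(0, -0.12) [[531.5625  391.40625]]
(-0.09, -0.12) [[267.8125  391.71875]]
(-0.09, 0) [[226.25    -21.09375]]
(0, 0) [[571.09375 -21.875  ]]
763
```

View pics/w5.png

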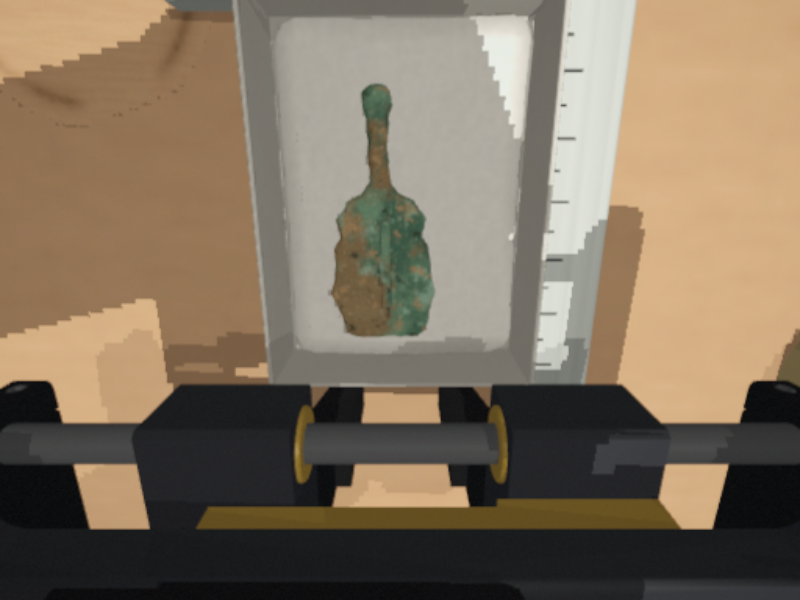

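The near rim is at row 385, where 391 was expected if seated, and there's still little force. I'll back off and rise to see the whole tray.

drive_tool --angular '[[0,0,0],[0,0,0],[0,0,0],[0,0,0],[0,0,0],[0,0,0],[0,0,0],[0,0,0]]' --delta_pos '[[-0.5,0,0],[-1,0,0],[-1.5,0,-1],[-2,0,-2],[-2,0,-3],[0,0,-3],[0,0,-2],[0,0,0]]' --gripper '[3,3,3,3,3,3,3,3]'

```text
time_s: 13.7
tool_pos: [0.6275, -0.011, 0.1361]
tool_rot: [179.6, 0.0, 91.8]
force: [0.4, 0.0, -0.7]
grip_width: 0.03
grasp_force: 0.0
```

```bash
python3 - <<'E'
from h import *
sq=np.array([.6638,.1894,.033])
o=telemetry.get_obs();print(frame(sq,[*o['tool_pos'][:2],np.radians(o['tool_rot'][2])]).round(4),o['tool_pos'])
p=eyes.read_camera('wrist'); g=p['pixels']
P=lambda x,y,z:[sq[0]+np.cos(sq[2])*x-np.sin(sq[2])*y,sq[1]+np.sin(sq[2])*x+np.cos(sq[2])*y,z]
for x,y in((0,-.12),(-.09,-.12),(-.09,0),(0,0)): print((x,y),(w2p(p,P(x,y,.034))*1.5625).round(1))
for x,y in((-.12,0),(0,0),(0,-.22)): print('arm',(x,y),(w2p(p,P(x,y,.015))*1.5625).round(1))
cv2.imwrite('pics/w6.png',cv2.resize(g[:,:,::-1],(800,600)))
for n in('tray','block'):
  for r in models.search_frame(p,n): print(n,r['p'],r['centre'])
t=eyes.read_camera('top')
for n,pl,h,ps,w in(('tray',TRAY,.034,(.62,.13,.033),(.62,.13)),('block',[(-.0425,.0425,-.0225,.0225)],.026,(.61,-.127,-.25),(.61,-.127))):
  r=near(models.cut_out(t,n),w,t); x,e=fit(t,r['pixels'],ps,pl,h);print(n,frame(sq,x).round(4),round(e,3))
E
```

```text
[-0.0429 -0.1991  1.569 ] [ 0.62750354 -0.01103518  0.13606487]
(0, -0.12) [[478.2 171.2]]
(-0.09, -0.12) [[310.2 171.8]]
(-0.09, 0) [[ 293.5 -103.9]]
(0, 0) [[ 491.1 -103.9]]
arm (-0.12, 0) [[241.4 -81.7]]
arm (0, 0) [[483.5 -81.8]]
arm (0, -0.22) [[465.5 333.4]]
tray 0.95 [264.0, 49.2]
block 0.74 [254.0, 304.0]
tray [-0.0478 -0.0587  0.023 ] 0.2
block [-0.0423 -0.3313 -0.7455] 2.624
```

View pics/w6.png

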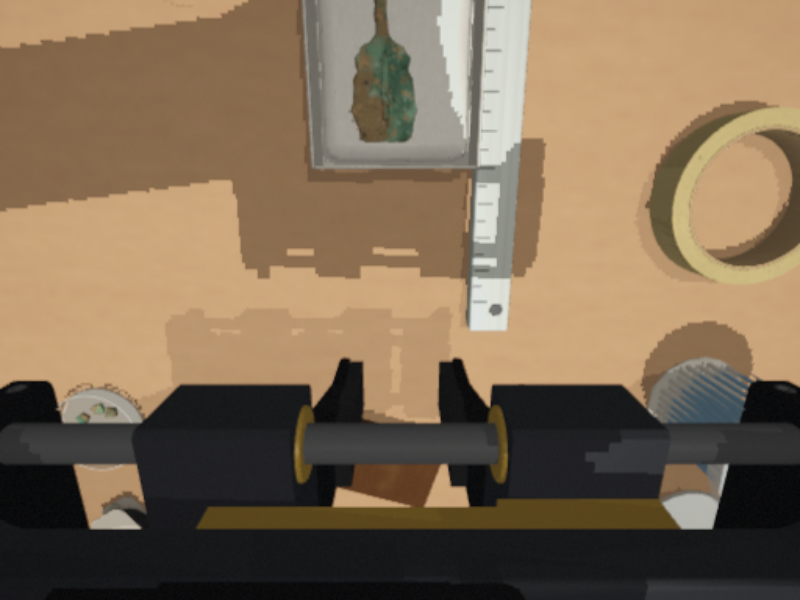

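The tray is seated: its rim sits about 0.5 mm from the expected place and it is parallel to the square. Next I'll go round to the right of the block.

drive_tool --angular '[[0,0,0.104],[0,0,0.104],[0,0,0.103],[0,0,0],[0,0,0],[0,0,0],[0,0,0],[0,0,0],[0,0,0],[0,0,0]]' --delta_pos '[[0,0,0],[0,0,0],[0,0,0],[-2.91,0.25,0],[-2.91,0.25,0],[-2.91,0.25,0],[-2.91,0.25,0],[-2.91,0.25,0],[-2.91,0.25,0],[0,0,0]]' --gripper '[4,4,4,4,4,4,4,4,4,4]'

```text
time_s: 15.0
tool_pos: [0.5897, -0.1885, 0.1311]
tool_rot: [-179.9, 0.2, 73.6]
force: [0.4, -1.4, -0.6]
grip_width: 0.0399
grasp_force: 0.0
```

```bash
python3 - <<'E'
from h import *
sq=np.array([.6638,.1894,.033])
o=telemetry.get_obs();print(o['tool_pos'],o['tool_rot'],o['time_s'])
p=eyes.read_camera('wrist'); g=p['pixels']
cv2.imwrite('pics/w7.png',cv2.resize(g[:,:,::-1],(800,600)))
for r in models.cut_out(p,'block')[:3]: 
    x,e=fit(p,r['pixels'],(.61,-.127,-.28),[(-.0425,.0425,-.0225,.0225)],.026);print(r['p'],r['centre'],x.round(4),round(e,3),frame(sq,x).round(4))
E
```

```text
[ 0.58972343 -0.1884675   0.13105091] [-179.88574907    0.18804743   73.61546384] 15.0
0.97 [262.2, 120.7] [ 0.6147 -0.1262 -0.2681] 0.028 [-0.0595 -0.3138 -0.3011]
0.85 [382.2, 210.0] [ 0.7051 -0.2391 -0.475 ] 0.045 [ 0.0271 -0.4296 -0.508 ]
0.74 [233.7, 250.9] [ 0.706 -0.655  3.47 ] 1.0 [ 0.0143 -0.8453  3.437 ]
```

View pics/w7.png

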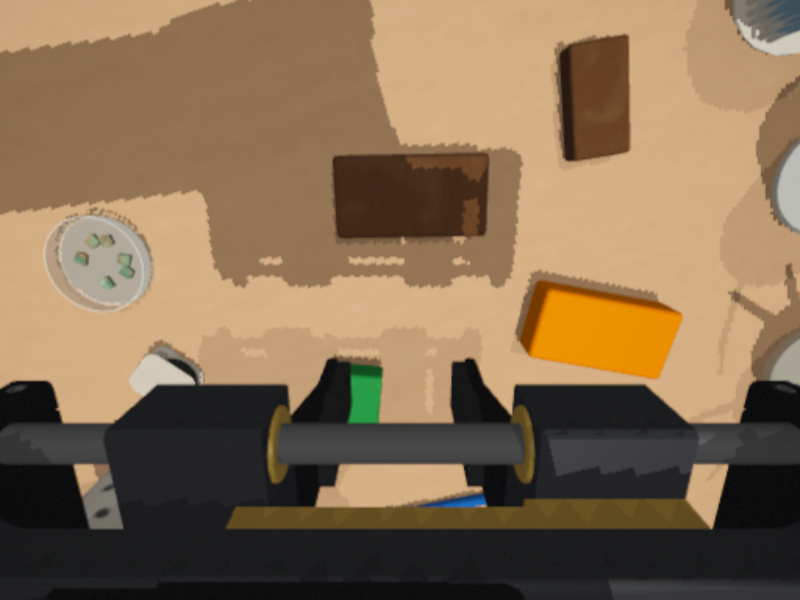

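The block is at (410,195), clear of the orange, green and small dark look-alikes and of the petri dish. I'll shift 6 mm, descend and push while turning.

drive_tool --angular '[[0,0,-0.017],[0,0,0],[0,0,0],[0,0,0],[0,0,0],[0,0,0],[0,0,0],[0,0,0],[0,0,-0.025],[0,0,-0.025],[0,0,-0.025],[0,0,-0.025],[0,0,-0.025],[0,0,-0.025],[0,0,-0.025],[0,0,-0.025],[0,0,-0.025],[0,0,-0.025],[0,0,-0.025],[0,0,-0.025]]' --delta_pos '[[0,0.6,2],[0,0,3],[0,0,3],[0,0,2.9],[0.8,0,0],[0.8,0,0],[0.8,0,0],[0.6,0,0],[0.5,0,0],[0.5,0,0],[0.5,0,0],[0.5,0,0],[0.5,0,0],[0.5,0,0],[0.5,0,0],[0.5,0,0],[0.5,0,0],[0.5,0,0],[0.5,0,0],[0.5,0,0]]' --gripper '[4,4,4,4,4,4,4,4,4,4,4,4,4,4,4,4,4,4,4,4]'

```text
time_s: 17.1
tool_pos: [0.6126, -0.095, 0.0235]
tool_rot: [-180.0, -0.0, 92.3]
force: [0.0, -2.1, 0.8]
grip_width: 0.0396
grasp_force: 0.4
```

```bash
python3 - <<'E'
from h import *
sq=np.array([.6638,.1894,.033])
o=telemetry.get_obs();print(o['tool_pos'],o['tool_rot'],o['force'],frame(sq,[*o['tool_pos'][:2],np.radians(o['tool_rot'][2])]).round(4))
p=eyes.read_camera('wrist'); g=p['pixels']
cv2.imwrite('pics/w8.png',cv2.resize(g[:,:,::-1],(800,600)))
for r in models.cut_out(p,'block')[:2]: 
    x,e=fit(p,r['pixels'],(.63,-.06,0),[(-.0425,.0425,-.0225,.0225)],.026);print(r['p'],r['centre'],x.round(4),round(e,3),frame(sq,x).round(4))
E
```

```text
[ 0.61258151 -0.0950298   0.0234859 ] [-1.79994616e+02 -8.67420485e-04  9.23393699e+01] [ 0.03195614 -2.08522157  0.84211283] [-0.0606 -0.2826  1.5786]
0.87 [444.9, 244.1] [ 0.8177 -0.0825 -1.1923] 1.0 [ 0.1449 -0.2769 -1.2253]
0.58 [259.6, 193.5] [ 0.6114 -0.0628  0.0436] 0.045 [-0.0606 -0.2504  0.0106]
```

View pics/w8.png

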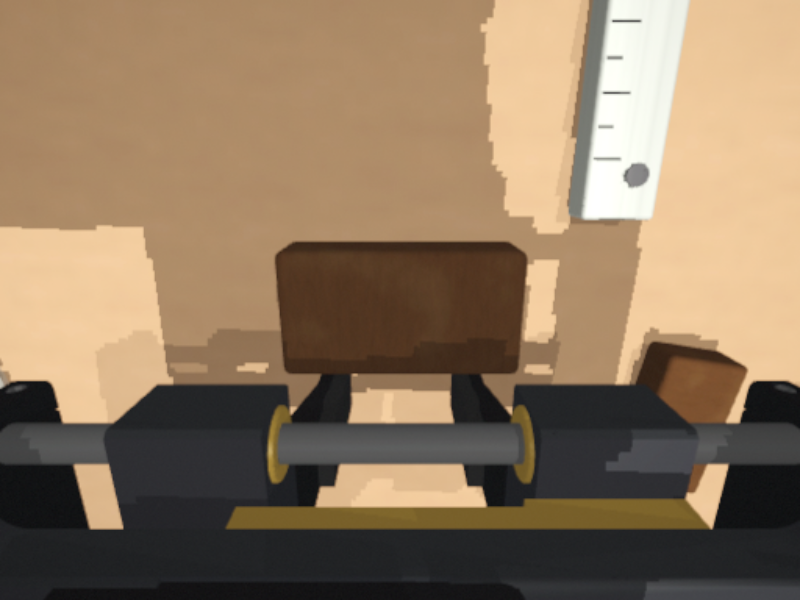

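The block is square against both fingers at x −0.061, y −0.250 in the square's frame, with 108 mm still to go straight left.

drive_tool --angular '[[0,0,0.008],[0,0,0],[0,0,0],[0,0,0],[0,0,0],[0,0,0],[0,0,0],[0,0,0],[0,0,0],[0,0,0],[0,0,0],[0,0,0],[0,0,0],[0,0,0],[0,0,0],[0,0,0],[0,0,0],[0,0,0],[0,0,0],[0,0,0]]' --delta_pos '[[0.5,0,0],[0.5,0,0],[0.6,0,0],[0.6,0,0],[0.6,0,0],[0.6,0,0],[0.6,0,0],[0.6,0,0],[0.6,0,0],[0.6,0,0],[0.6,0,0],[0.6,0,0],[0.6,0,0],[0.6,0,0],[0.5,0,0],[0.5,0,0],[0.4,0,0],[0.3,0,0],[0.2,0,0],[0.2,0,0]]' --gripper '[4,4,4,4,4,4,4,4,4,4,4,4,4,4,4,4,4,4,4,4]'

```text
time_s: 19.2
tool_pos: [0.6095, 0.0073, 0.0235]
tool_rot: [-180.0, 0.0, 91.7]
force: [-0.0, 0.3, -0.2]
grip_width: 0.0402
grasp_force: 0.2
```

```bash
cat > chk.py <<'E'
from h import *
sq=np.array([.6638,.1894,.033])
o=telemetry.get_obs();print(o['tool_rot'],o['force'],frame(sq,[*o['tool_pos'][:2],np.radians(o['tool_rot'][2])]).round(4),o['tool_pos'][2],o['time_s'])
p=eyes.read_camera('wrist')
for r in models.cut_out(p,'block')[:2]: 
    x,e=fit(p,r['pixels'],(.615,.045,.03),[(-.0425,.0425,-.0225,.0225)],.026);print('block',round(r['p'],2),r['centre'],frame(sq,x).round(4),round(e,3))
for r in models.cut_out(p,'tray')[:1]: 
    x,e=fit(p,r['pixels'],(.617,.128,.03),TRAY,.034);print('tray',round(r['p'],2),frame(sq,x).round(4),round(e,3))
P=lambda x,y,z:[sq[0]+np.cos(sq[2])*x-np.sin(sq[2])*y,sq[1]+np.sin(sq[2])*x+np.cos(sq[2])*y,z]
u0=w2p(p,P(-.06,-.118,.034))[0].round().astype(int); print('tray rim row pred',w2p(p,P(-.06,-.12,.034))[0].round(1),'block edges',w2p(p,P(-.06,-.12,.026))[0].round(1))
g=cv2.cvtColor(p['pixels'],cv2.COLOR_RGB2GRAY); print(max(0,u0[1]-8),g[max(0,u0[1]-8):u0[1]+14,u0[0]])
E
python3 chk.py
```

```text
[-1.79998109e+02  1.84048941e-02  9.17426486e+01] [-0.00672961  0.26169281 -0.19957684] [-0.0603 -0.1802  1.5682] 0.023524411502898482 19.2
block 0.61 [256.3, 192.7] [-0.0596 -0.1476 -0.0017] 0.046
tray 0.58 [-0.0444 -0.0579 -0.0026] 0.316
tray rim row pred [255.7 152.8] block edges [255.8 150.4]
141 [119 120 121 122 123 143 154 140 112  98  98  99  99  72  34  35  33  33
  32  38  41  45]
```

drive_tool --angular '[[0,0,0],[0,0,0],[0,0,0],[0,0,0],[0,0,0],[0,0,0]]' --delta_pos '[[0.1,0,0],[0.1,0,0],[0.1,0,0],[0.1,0,0],[0.1,0,0],[0,0,0]]' --gripper '[4,4,4,4,4,4]'

```text
time_s: 19.95
tool_pos: [0.6092, 0.0127, 0.0235]
tool_rot: [-180.0, -0.0, 91.8]
force: [-0.6, -0.1, -0.1]
grip_width: 0.0397
grasp_force: 0.0
```

```bash
python3 chk.py
```

```text
[-1.79998575e+02 -8.47413111e-03  9.17676570e+01] [-0.62658932 -0.08615672 -0.14478348] [-0.0604 -0.1748  1.5686] 0.02351121059472508 19.95
block 0.83 [257.5, 194.9] [-0.0592 -0.1431 -0.0157] 0.127
tray 0.72 [-0.0444 -0.0577 -0.004 ] 0.285
tray rim row pred [255.9 163.9] block edges [255.9 161. ]
152 [120 121 121 122 121 142 159 151 105  35  44  47  49  49  49  50  50  50
  51  50  49  49]
```

drive_tool --angular '[[0,0,0],[0,0,0],[0,0,0]]' --delta_pos '[[0.08,0,0],[0.08,0,0],[0,0,0]]' --gripper '[4,4,4]'

```text
time_s: 20.4
tool_pos: [0.6092, 0.0141, 0.0235]
tool_rot: [-180.0, 0.0, 91.8]
force: [0.5, 0.5, 0.8]
grip_width: 0.0397
grasp_force: 0.1
```

```bash
python3 chk.py
```

```text
[-1.79997992e+02  8.18554056e-04  9.17600770e+01] [0.46083684 0.47060387 0.78366443] [-0.0603 -0.1734  1.5685] 0.023502650888229788 20.4
tray 0.9 [-0.0444 -0.0575 -0.0059] 0.297
tray rim row pred [255.9 166.8] block edges [255.9 163.7]
155 [120 121 121 121 121 145 159 138  85  37  45  48  50  51  50  50  48  49
  48  50  50  50]
```

drive_tool --angular '[[0,0,0],[0,0,0],[0,0,0]]' --delta_pos '[[0.06,0,0],[0.06,0,0],[0,0,0]]' --gripper '[4,4,4]'

```text
time_s: 20.85
tool_pos: [0.6092, 0.0143, 0.0235]
tool_rot: [-180.0, 0.1, 91.7]
force: [-0.5, -2.3, 1.2]
grip_width: 0.04
grasp_force: 1.4
```

The force rose and the motion stopped, so the chain is seated. Retreating.

drive_tool --angular '[[0,0,0],[0,0,0],[0,0,0],[0,0,0],[0,0,0],[0,0,0],[0,0,0],[0,0,0],[0,0,0],[0,0,0]]' --delta_pos '[[-0.3,0,0],[-0.7,0,0],[-1,0,0],[-1.5,0,0],[-1,0,-2],[-1,0,-3],[-1,0,-3],[0,0,-3],[0,0,0],[0,0,0]]' --gripper '[4,4,4,4,4,4,4,4,4,4]'

```text
time_s: 21.85
tool_pos: [0.6115, -0.0511, 0.134]
tool_rot: [179.9, 0.0, 91.7]
force: [0.6, -0.4, -0.3]
grip_width: 0.0399
grasp_force: 0.0
```

```bash
python3 chk.py; python3 - <<'E'
from h import *
t=eyes.read_camera('top'); sq=np.array([.6638,.1894,.033])
r=models.cut_out(t,'tray')[0]; x,e=fit(t,r['pixels'],(.617,.128,.03),TRAY,.034);print('tray',frame(sq,x).round(4),round(e,3))
for n in('find','mug','spectacles','petri_dish','loupe','brush'):
  for r in models.search_frame(t,n)[:2]: print(n,round(r['p'],2),np.round(r['centre']))
E
```

```text
[1.79931840e+02 4.53929471e-02 9.16745654e+01] [ 0.55667566 -0.44573871 -0.34854089] [-0.0602 -0.2386  1.567 ] 0.1340422587858374 21.85
block 0.86 [256.9, 82.0] [-0.0595 -0.1408 -0.0061] 0.041
tray 0.64 [-0.0438 -0.0549 -0.0121] 0.332
tray rim row pred [255.3  57.5] block edges [255.3  59.1]
47 [145 143 141 138 131 126 149 152 121 103  87  54  36  41  49  49  49  49
  48  48  48  48]
tray [-0.0481 -0.0581  0.0067] 0.218
find 0.75 [218. 168.]
mug 0.85 [369. 258.]
spectacles 0.68 [125. 262.]
brush 0.44 [386. 181.]
```

```bash
python3 -c "
from cell import env
print(env.sign_off())"
```

```text
the job is handed in; nothing more can be done
None
```

I handed the job in at about 22 s: by the last camera checks the tray sits flat in the corner with the find in it and the block lies flat against its right side, but sign-off returned no verdict. The petri dish and loupe were not picked up in the final check, but neither was in the arm's path.

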